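# Zero the test supply and refit its loose control knob

## Robot

A 6-joint arm with a two-finger parallel gripper is mounted at the origin on the work surface. World frame = base frame: x ahead of the robot, y to its left, z up, the work surface at z = 0. Lengths are in m, angles in degrees, forces in N, time in s.
With the tool pointing down it reaches from about 0.3 to 0.75 m from the base axis. Payload 8.5 kg.
Tool frame: the origin (TCP) lies midway between the tips of the shut fingers; the grasp point (between the pads) lies 19 mm behind it; z points along the fingers, x is the direction in which the jaws open and shut, and the axes are right-handed (so a half turn about z gives the same grasp; the last joint's range is limited). The gripper opens to 88 mm and grips with 3 to 60 N. Pads are 18 mm wide; open, the fingers measure 123 mm over their backs; the gripper's body (75 mm by 187 mm) begins 45 mm behind the grasp point.
Start: joints at [-86.648, 21.807, 74.336, -0, 83.858, -12.336], TCP at [0.149, -0.529, 0.239] pointing down, gripper open.
Joint ranges: [-178.18, 178.18], [-50.72, 133.34], [12.68, 142.11], [-81.47, 261.47], [9.98, 163.14], [-165.26, 165.26]. Speed limits (degrees/s): [136.94, 136.94, 180, 180, 180, 180].

## Interface

Orientations are given as a 3x3 rotation matrix whose columns are the frame's x, y, z axes.
In Python, from station import ctrl gives the robot as it stands. The module is installed in compiled form; this text tells all that it offers.
- The arm moves only by the tool play_rows, never from a script. Its argument "motion" is a list of rows, each an object with "turn": the turn, a rotation vector about the tool's x, y, z in rad, a list of three; "linear": the shift along the tool's x, y, z in cm, a list of three; "fingers": the closure in counts, from 0 (fully open) to 255 (shut). In form: [{"turn": [rx, ry, rz], "linear": [tx, ty, tz], "fingers": fingers}, ...]. A call has 1 to 10 rows; each row is the pose to reach, as a shift and turn from the pose commanded when the call began, along the tool's axes at that moment; what a row does not reach only later rows make up. A row lasts 1/12 s, in which the tool goes at most 41.7 mm and 7.16 degrees, less where a joint would pass 70% of its speed; a pose out of reach is approached as far as the arm can. A call with a gripper value outside its range is refused whole. The fingers move at their own pace and stop on an object; "force" is the grip in N (left out, the last holds). Time passes only in rows, so rows that repeat a pose let the fingers close. It gives the time, the measured TCP pose, the force and the opening at its end, in the units of the state.
- ctrl.state(): the state, without advancing time (a new reading comes with each control period).
- ctrl.snapshot(name): name is "scene" or "side" or "wrist"; returns the picture (400x640x3 uint8, red, green, blue); there is no depth.
- ctrl.camera_params(name): a dict with "fov_y" (degrees; the focal length in pixels is half the picture's height over the tangent of half this angle, whatever the lens; pixels are square), "cx", "cy" (the principal point, pixels), "R" (3x3) and "t" (3): a world point X has camera coordinates R X + t; the wrist camera has in their place "hand_eye" (4x4, takes a point from camera to tool coordinates, whose origin is the TCP and whose axes are the tool frame's). Camera axes: x right, y down, z forward; pixel columns grow to the right and rows downward; lengths in m; the calibration is good to about 2 mm. A picture is of the moment at which its call begins: read the wrist's pose just before it. camera_params takes no time and is no camera call.
- ctrl.job_done(): hands the job in, once; it reports no verdict.
The state is a dict: "t": time; "joint_pos": joint angles; "qvel": joint speeds; "joint_efforts": joint torques, N m; "tool_pos": TCP position; "tool_rot": TCP orientation; "force": force on the tool from outside, world axes, zero at the start; "moment": the same for the moment, N m; "grip_width": finger opening in m.
Only numpy, scipy, OpenCV 4.12 (cv2) and the standard library are available. Lean on these libraries where they do the work, as an engineer would, in place of code of your own. Each camera call takes 0.05 s, during which the arm holds its last target. There are 200 camera calls.

## Task

On the test console, first turn the output control that still has its knob back until its pointer line stands on the zero mark of its scale. Then pick up the loose large black knob, turn it so that the flat in its bore matches the flat on the bare brass shaft of the other control, push it fully home against the spring washer, and finish while still holding it pressed home, as if a colleague were about to tighten its grub screw. Leave the output at zero and the other things on the bench where they are.

Things in the scene. Friction and masses are not known exactly. Their poses are not given: they have to be found in the camera images.
- volts (a joint): Angle of the output control's fitted knob (rad). 0: its pointer line stands on the zero mark; grows as it turns clockwise seen from above, to 4.85, so to come back to zero it turns anticlockwise seen from above. A stop lies 0.2 rad past the zero mark (at -0.2). It starts at 0.6 to 1.9, has friction of 0.05 N m and stays where it is left.
- volts_grip (a point): Point on the upright axis of the fitted output knob, 22 mm above its underside, 12 mm below its top. Black fluted cylinder, 40 mm in diameter, 34 mm tall, white pointer line on its top from near the middle to the rim and down its side; underside 4 mm above the console's panel (2 mm above its scale plate). x axis along the pointer line, z up; turns with the knob.
- zero_mark (a point): Zero mark of the output control's scale: the longest, thickest black tick, at the anticlockwise end of the ticks, 36.5 mm from the knob's axis, on a white scale plate (90 mm in diameter, 2 mm thick); about half past seven seen from the robot. Both controls have such a plate, side by side, axes 150 mm apart; which one is on the left varies.
- knob: The loose knob to fit: black fluted cylinder, 40 mm in diameter, 34 mm tall, about 60 g, standing on its underside on the bench. Origin at the centre of its underside, z up, x along the white line on its top. D-bore in the underside: 20 mm deep, 13 mm in diameter, flat 2.9 mm from the axis on the +x (line) side. At home its x is along x of the seat; it starts up to 1.6 rad from that.
- shaft_tip (a point): Centre of the top end of the bare upright brass D-shaft of the current-limit control, 24 mm above the console's panel. Shaft 12 mm in diameter, one flat 2.5 mm from the axis; x points level out through the flat, z up. Top 2 mm chamfered by 1.3 mm. The shaft can turn, with 0.02 N m of friction. Its flat starts facing the console's rear (away from the robot), within 0.75 rad.
- seat (a point): Where the origin of knob is when the knob is fully home (the bore's end on the shaft's end): on the shaft's axis, 20 mm below its tip, 4 mm above the console's panel; x out through the shaft's flat, z up.
- washer: Sprung dark steel washer round the bare shaft, 26 mm in diameter. Origin at the centre of its top face, at rest 8 mm above the panel and 4 mm above the seat. It sinks as the knob presses it: 2.3 N to start and 1.5 N more per mm, so the knob needs about 8 N to be held home (any more goes onto the shaft's end) and springs back up 4 mm if let go.
- console: Grey steel test console, 230 mm deep (x), 320 mm wide (y), level dark top panel 95 mm above the bench; fixed. Origin at the centre of its underside. The controls stand 35 mm towards the robot from its centre, 75 mm to each side. Behind them a panel meter rises 12 mm over the panel, binding posts in a rear corner 22 mm; a rocker switch between them 7 mm.
- small_knob: Bystander: small loose black knob, 25 mm in diameter, 18 mm tall, not the one to fit. Origin at its underside.
- reel: Bystander: small reel of copper wire lying flat, 68 mm in diameter, 30 mm tall. Origin at its underside.
- jar: Bystander: small clear jar with a steel cap, 48 mm in diameter, 50 mm tall. Origin at its underside.
- screwdriver: Bystander: yellow-handled screwdriver lying to the left of the console, 190 mm long.
- multimeter: Bystander: yellow and black handheld multimeter, 80 x 160 x 45 mm. Origin at its underside.
- mug: Bystander: mug, 80 mm in diameter, 90 mm tall. Origin at its underside.
Things that resemble listed ones, but are neither listed nor needed, are in the scene too. What is shaped like the knob but green or turquoise is not meant.

How it is judged (in metres and radians):
On the way, in this order (a step that is already met when the one before it is completed fails the run):
1. the output control's pointer stands on its zero mark (value of joint volts between -0.1 and 0.1 rad), for 0.2 s.
2. the knob is on the bare shaft, flat to flat, and pressed fully home (z of knob in the frame of seat between -0.003 and 0.0016 m and horizontal distance between knob and seat below 0.003 m and angle between the x axis of knob and the x axis of seat, either way round below 0.3 rad and angle between knob's own z axis and vertical below 0.1 rad and contact force between knob and washer above 4 N and contact force between the fingers and knob above 2 N), for 0.2 s.
At the end, for the whole second after the job is handed in: Output control within 0.1 rad of zero; knob on the shaft within 1.6 mm of fully home, upright (0.1 rad), on axis (3 mm), line along the shaft's flat (0.3 rad), pressing the spring washer with over 4 N and held by the fingers (over 2 N), through the last second (all of step 1 and all of step 2); the arm keeps its last pose, push and grip.
It fails at once if another thing on the bench was moved more than 30 mm (distance of any of small_knob, reel, jar, screwdriver, multimeter, mug from where it was at the start of the episode above 0.03 m).
It also fails if it takes over 64 s, if anything falls off the work surface, if the arm or the gripper's body presses on something with over 40 N, if the wrist force passes 120 N, or if a joint passes its speed limit or range.

## Working session

There is one attempt and no reset: what is moved stays moved. The work goes in short steps, Python scripts to look and compute and a tool call to move; the robot and the scene stay as the last step left them, time stands still between calls to the robot, and variables do not carry over. Pictures are saved under pics/ and viewed, on a budget of 10 in all, crops included, one or two more only if the job needs it, and the job is handed in when it is done.

Besides the shell and the picture viewer there is one more tool, called after ">>>" as a command line: name --argument value ..., lists and objects as JSON in quotes. play_rows: Moves the arm, as the interface text tells. Its arguments: {"type":"object","properties":{"motion":{"type":"array","items":{"type":"object","properties":{"turn":{"type":"array","items":{"type":"number"}},"linear":{"type":"array","items":{"type":"number"}},"fingers":{"type":"number"}}}},"force":{"type":"number"}},"required":["motion"]}

```bash
mkdir -p pics; cat > h.py <<'E'
import numpy as np,cv2,json
from station import ctrl
def cam(n):
    p=ctrl.camera_params(n); f=200/np.tan(np.radians(p['fov_y'])/2)
    if 'R' in p: R=np.array(p['R']);t=np.array(p['t']); Rc=R.T;c=-R.T@t
    else:
        s=ctrl.state();H=np.array(p['hand_eye']);T=np.eye(4);T[:3,:3]=s['tool_rot'];T[:3,3]=s['tool_pos'];M=T@H;Rc=M[:3,:3];c=M[:3,3]
    return f,p['cx'],p['cy'],Rc,c
def ray(C,u,v,z):
    f,cx,cy,R,c=C; d=R@np.array([(u-cx)/f,(v-cy)/f,1]); return c+d*(z-c[2])/d[2]
def proj(C,X):
    f,cx,cy,R,c=C; q=R.T@(np.array(X)-c); return np.array([cx+f*q[0]/q[2],cy+f*q[1]/q[2]])
def snap(n,name):
    C=cam(n); im=ctrl.snapshot(n)[:,:,::-1].copy(); cv2.imwrite(f'pics/{name}.png',im); return C,im
E
python3 - <<'E'
from h import *
for n in('scene','side','wrist'):
    C,im=snap(n,n+'0'); print(n,C[0],C[4].round(3),C[3].round(2).tolist())
print(ctrl.state(), ctrl.camera_params('wrist'))
a=cv2.imread('pics/scene0.png')
E
```

```text
scene 403.3852380214264 [ 1.2   -0.479  0.698] [[0.59, 0.48, -0.64], [0.8, -0.37, 0.47], [-0.01, -0.79, -0.61]]
side 455.9159635628975 [ 0.27  -0.876  0.959] [[0.95, -0.2, 0.22], [-0.3, -0.66, 0.69], [0.0, -0.72, -0.69]]
wrist 352.658432411854 [ 0.224 -0.509  0.386] [[0.27, -0.92, -0.29], [-0.96, -0.26, -0.08], [-0.0, 0.3, -0.95]]
{'t': 0.15, 'joint_pos': array([-8.66471649e+01,  2.18321609e+01,  7.43712727e+01,  5.99494302e-04,
        8.38580085e+01, -1.23353484e+01]), 'qvel': array([-0.10790517, -0.13360567, -0.05341056, -0.0746673 ,  0.01759659,
        0.04206093]), 'joint_efforts': array([ 3.70598820e-03, -4.38079512e+01, -2.24615747e+01,  7.14107975e-02,
        3.43165034e-02, -8.90043793e-05]), 'tool_pos': array([ 0.14871293, -0.52929777,  0.23829989]), 'tool_rot': array([[ 2.70400786e-01, -9.62747844e-01, -5.23317061e-05],
       [-9.62747278e-01, -2.70400686e-01,  1.07114008e-03],
       [-1.04538833e-03, -2.39254912e-04, -9.99999425e-01]]), 'force': array([-0.07770915,  0.54308178, -0.47314746]), 'moment': array([-0.0095794 , -0.04214488, -0.03302716]), 'grip_width': 0.08798263044840646} {'fov_y': 59.11696445571106, 'cx': 322.3775311269936, 'cy': 198.09486035718183, 'hand_eye': array([[ 9.99998805e-01, -1.53469332e-03,  1.87701630e-04,
         5.22135391e-04],
       [ 1.40760464e-03,  9.53896367e-01,  3.00132870e-01,
        -7.82830268e-02],
       [-6.39659815e-04, -3.00132247e-01,  9.53897387e-01,
        -1.47267639e-01],
       [ 0.00000000e+00,  0.00000000e+00,  0.00000000e+00,
         1.00000000e+00]])}
```

View pics/scene0.png

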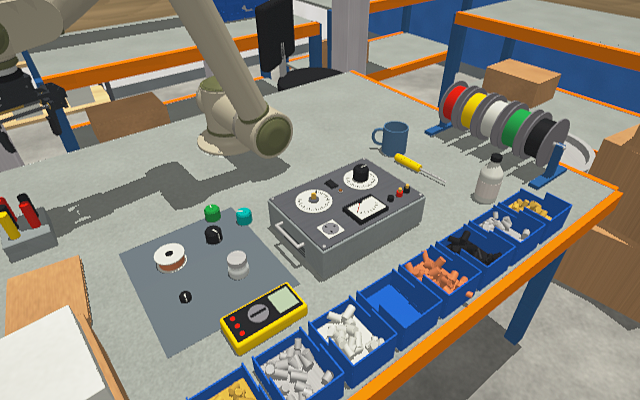

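View pics/side0.png

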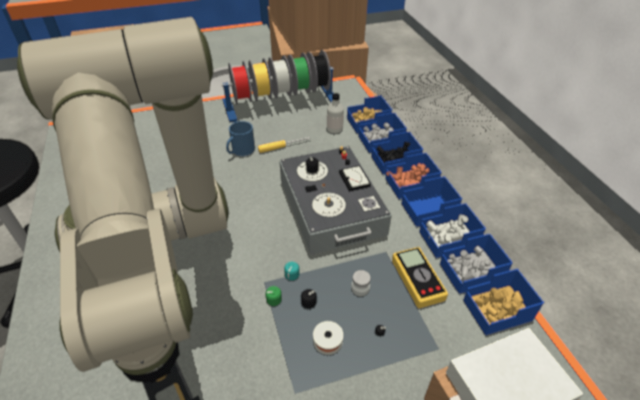

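The fitted knob is at scene (361,173) / side (312,165). The bare shaft is at (314,198) / (328,204), and the loose knob at (213,234) / (309,298), with a green and a turquoise decoy next to it.

```bash
python3 - <<'E'
from h import *
S,D=cam('scene'),cam('side')
for n,a,b,z in (('volts top',(361,167),(312,160),.133),('plateV',(361,178),(312,171),.097),('plateS',(314,201),(328,205),.097),('tip',(314,194),(328,202),.119),('knobtop',(213,230),(309,292),.034),('green',(212,208),(273,290),.034),('turq',(244,210),(292,265),.034),('jar',(237,255),(361,275),.05)):
    print(n,ray(S,*a,z).round(3),ray(D,*b,z).round(3))
E
```

```text
volts top [0.568 0.107 0.133] [0.565 0.111 0.133]
plateV [0.567 0.11  0.097] [0.563 0.105 0.097]
plateS [ 0.572 -0.044  0.097] [ 0.563 -0.044  0.097]
tip [ 0.573 -0.044  0.119] [ 0.559 -0.055  0.119]
knobtop [ 0.45  -0.262  0.034] [ 0.446 -0.256  0.034]
green [ 0.369 -0.228  0.034] [ 0.364 -0.225  0.034]
turq [ 0.427 -0.165  0.034] [ 0.428 -0.164  0.034]
jar [ 0.577 -0.259  0.05 ] [ 0.579 -0.257  0.05 ]
```

>>> play_rows --motion '[{"linear": [-25.2, -28.4, 0], "turn": [0, 0, 0], "fingers": 0}, {"linear": [-25.2, -28.4, 0], "turn": [0, 0, 0], "fingers": 0}, {"linear": [-25.2, -28.4, 0], "turn": [0, 0, 0], "fingers": 0}, {"linear": [-25.2, -28.4, 0], "turn": [0, 0, 0], "fingers": 0}, {"linear": [-25.2, -28.4, 0], "turn": [0, 0, 0], "fingers": 0}, {"linear": [-25.2, -28.4, 0], "turn": [0, 0, 0], "fingers": 0}, {"linear": [-25.2, -28.4, 0], "turn": [0, 0, 0], "fingers": 0}, {"linear": [-25.2, -28.4, 0], "turn": [0, 0, 0], "fingers": 0}, {"linear": [-25.2, -28.4, 0], "turn": [0, 0, 0], "fingers": 0}, {"linear": [-25.2, -28.4, 0], "turn": [0, 0, 0], "fingers": 0}]'

```text
t: 0.98
tool_pos: [0.3558, -0.2051, 0.2388]
tool_rot: [[0.276, -0.961, 0.001], [-0.961, -0.276, 0.001], [-0.001, -0.001, -1.0]]
force: [0.0, 0.2, 0.0]
grip_width: 0.0882
```

>>> play_rows --motion '[{"linear": [-25.3, -28.5, 0], "turn": [0, 0, 0], "fingers": 0}, {"linear": [-25.3, -28.5, 0], "turn": [0, 0, 0], "fingers": 0}, {"linear": [-25.3, -28.5, 0], "turn": [0, 0, 0], "fingers": 0}, {"linear": [-25.3, -28.5, 0], "turn": [0, 0, 0], "fingers": 0}, {"linear": [-25.3, -28.5, 0], "turn": [0, 0, 0], "fingers": 0}, {"linear": [-25.3, -28.5, 0], "turn": [0, 0, 0], "fingers": 0}, {"linear": [-25.3, -28.5, 0], "turn": [0, 0, 0], "fingers": 0}, {"linear": [-25.3, -28.5, 0], "turn": [0, 0, 0], "fingers": 0}, {"linear": [-25.3, -28.5, 0], "turn": [0, 0, 0], "fingers": 0}, {"linear": [-25.3, -28.5, 0], "turn": [0, 0, 0], "fingers": 0}]'

```text
t: 1.82
tool_pos: [0.5619, 0.1148, 0.2378]
tool_rot: [[0.274, -0.962, -0.0], [-0.962, -0.274, 0.001], [-0.001, -0.0, -1.0]]
force: [-0.1, -0.8, 0.0]
grip_width: 0.088
```

```bash
python3 - <<'E'
from h import *
C,im=snap('wrist','w1'); s=ctrl.state(); print(s['tool_pos'],s['tool_rot'].round(3).tolist(),s['t'])
import pickle; pickle.dump(C,open('C1.pkl','wb'))
# rectify: two top-down warps: left knob top plane, right scale plane, 0.25 mm... world x up, y left
def top(c,z,h=.055,n=400):
    P=[(c[0]+h,c[1]+h),(c[0]+h,c[1]-h),(c[0]-h,c[1]-h),(c[0]-h,c[1]+h)]
    M=cv2.getPerspectiveTransform(np.float32([proj(C,[*p,z]) for p in P]),np.float32([(0,0),(n,0),(n,n),(0,n)]))
    return cv2.warpPerspective(im,M,(n,n))
cv2.imwrite('pics/w1t.png',np.hstack([top((.565,.107),.133),top((.567,-.044),.119)]))
E
```

```text
[0.56121055 0.11330906 0.23767557] [[0.274, -0.962, -0.001], [-0.962, -0.274, 0.0], [-0.001, 0.001, -1.0]] 1.8667
```

View pics/w1.png

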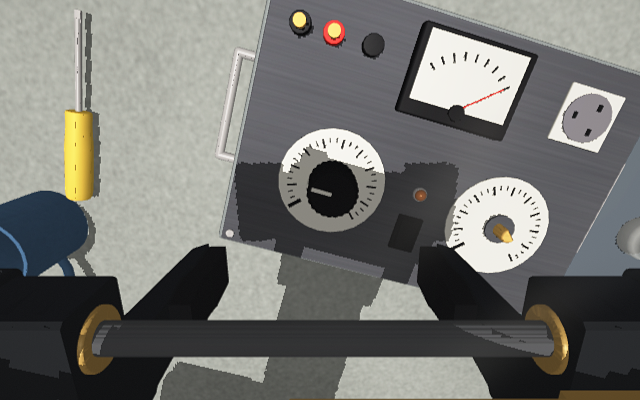

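View pics/w1t.png

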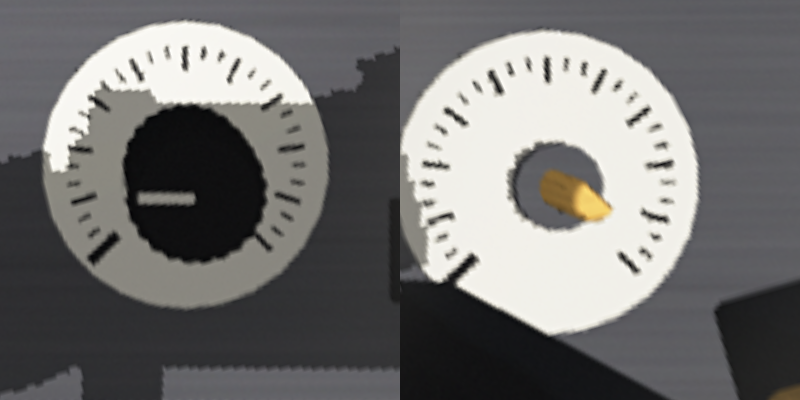

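The fitted knob is at about (333,190), with its pointer line near (320,190). The thick zero tick is at (294,203), and the brass D-shaft at (500,235). Next I'll get the numbers for the output control.

```bash
python3 - <<'E'
from h import *
import pickle; C=pickle.load(open('C1.pkl','rb')); im=cv2.imread('pics/w1.png')
print('cam',C[4].round(4))
def w(px,c,z2,z=.133):
    X=np.array([c[0]+(200-px[1])*.000275,c[1]+(200-px[0])*.000275,z]); cc=C[4]; return cc+(X-cc)*(z2-cc[2])/(z-cc[2])
cl=(.565,.107)
pc=w((185.5,164),cl,.097); print('plate ctr',pc)
zt=w((104,249),cl,.097); print('zero',zt, np.linalg.norm(zt-pc), np.degrees(np.arctan2(*(zt-pc)[[1,0]])))
# plate contour refined
hsv=cv2.cvtColor(im,cv2.COLOR_BGR2HSV); m=((hsv[:,:,2]>105)&(hsv[:,:,1]<50)).astype(np.uint8)
for nm,box in (('V',(270,120,395,240)),('S',(440,170,560,280))):
    x0,y0,x1,y1=box; mm=np.zeros_like(m); mm[y0:y1,x0:x1]=m[y0:y1,x0:x1]
    cs=cv2.findContours(mm,0,1)[0]; c=max(cs,key=cv2.contourArea); h=cv2.convexHull(c)[:,0]
    P=np.array([ray(C,u,v,.097)[:2] for u,v in h]).astype(np.float32)
    (a,b),r=cv2.minEnclosingCircle(P); print(nm,a,b,r,len(h))
    if nm=='V':
        g=im[:,:,2].astype(int); k=np.zeros_like(m); k[180:200,308:334]=(g[180:200,308:334]>75)
        cs=cv2.findContours(k,0,1)[0]; c=max(cs,key=cv2.contourArea)[:,0]
        Q=np.array([ray(C,u,v,.133)[:2] for u,v in c]); mu=Q.mean(0); d=np.linalg.svd(Q-mu)[2][0]
        t=(Q-mu)@d; print('line',mu,d,mu+d*t.min(),mu+d*t.max())
        # top-view knob axis: fingers etc
E
```

```text
cam [0.6373 0.1355 0.3851]
plate ctr [0.56598215 0.10748027 0.097     ]
zero [0.53926875 0.13309371 0.097     ] 0.03700883127332607 136.20423842882997
V 0.5762547254562378 0.11631135642528534 0.05882573127746582 27
line [0.56546587 0.11635706] [-0.00399839 -0.99999201] [0.5654969  0.12411777] [0.5654345  0.10851153]
S 0.5724887847900391 -0.03581902012228966 0.05510558560490608 31
```

>>> play_rows --motion '[{"linear": [0.7, -0.3, 0.5], "turn": [0, 0, 0], "fingers": 0}, {"linear": [0.7, -0.3, 3.5], "turn": [0, 0, 0], "fingers": 0}, {"linear": [0.7, -0.3, 6.5], "turn": [0, 0, 0], "fingers": 0}, {"linear": [0.7, -0.3, 9], "turn": [0, 0, 0], "fingers": 0}, {"linear": [0.7, -0.3, 11], "turn": [0, 0, 0], "fingers": 30}, {"linear": [0.7, -0.3, 12.2], "turn": [0, 0, 0], "fingers": 60}, {"linear": [0.7, -0.3, 12.6], "turn": [0, 0, 0], "fingers": 60}, {"linear": [0.7, -0.3, 12.6], "turn": [0, 0, 0], "fingers": 60}]' --force 15

```text
t: 2.53
tool_pos: [0.5642, 0.1028, 0.1121]
tool_rot: [[0.268, -0.963, -0.002], [-0.963, -0.268, -0.0], [-0.0, 0.002, -1.0]]
force: [0.0, 0.3, 0.6]
grip_width: 0.0677
```

>>> play_rows --motion '[{"linear": [0, 0, 0], "turn": [0, 0, 0], "fingers": 120}, {"linear": [0, 0, 0], "turn": [0, 0, 0], "fingers": 180}, {"linear": [0, 0, 0], "turn": [0, 0, 0], "fingers": 200}, {"linear": [0, 0, 0], "turn": [0, 0, 0], "fingers": 200}, {"linear": [0, 0, 0], "turn": [0, 0, 0], "fingers": 200}, {"linear": [0, 0, 0], "turn": [0, 0, 0], "fingers": 200}]'

```text
t: 3.03
tool_pos: [0.5641, 0.1075, 0.1136]
tool_rot: [[0.271, -0.963, 0.0], [-0.963, -0.271, 0.005], [-0.005, -0.001, -1.0]]
force: [-3.0, 14.8, 4.4]
grip_width: 0.0393
```

>>> play_rows --motion '[{"linear": [-0.4, -0.3, 0], "turn": [0, 0, 0], "fingers": 200}, {"linear": [-0.4, -0.3, 0], "turn": [0, 0, -0.1], "fingers": 200}, {"linear": [-0.4, -0.3, 0], "turn": [0, 0, -0.2], "fingers": 200}, {"linear": [-0.4, -0.3, 0], "turn": [0, 0, -0.3], "fingers": 200}, {"linear": [-0.4, -0.3, 0], "turn": [0, 0, -0.4], "fingers": 200}, {"linear": [-0.4, -0.3, 0], "turn": [0, 0, -0.5], "fingers": 200}, {"linear": [-0.4, -0.3, 0], "turn": [0, 0, -0.6], "fingers": 200}, {"linear": [-0.4, -0.3, 0], "turn": [0, 0, -0.7], "fingers": 200}, {"linear": [-0.4, -0.3, 0], "turn": [0, 0, -0.79], "fingers": 200}, {"linear": [-0.4, -0.3, 0], "turn": [0, 0, -0.79], "fingers": 200}]'

```text
t: 3.87
tool_pos: [0.5655, 0.1083, 0.1137]
tool_rot: [[0.877, -0.481, -0.002], [-0.481, -0.877, -0.002], [-0.001, 0.003, -1.0]]
force: [-6.7, -6.1, 7.8]
grip_width: 0.0397
```

>>> play_rows --motion '[{"linear": [0, 0, 0], "turn": [0, 0, 0], "fingers": 200}, {"linear": [0, 0, 0], "turn": [0, 0, 0], "fingers": 60}, {"linear": [0, 0, 0], "turn": [0, 0, 0], "fingers": 60}, {"linear": [0, 0, 0], "turn": [0, 0, 0], "fingers": 60}, {"linear": [0, 0, -3], "turn": [0, 0, 0], "fingers": 30}, {"linear": [0, 0, -7], "turn": [0, 0, 0], "fingers": 0}, {"linear": [0, 0, -11], "turn": [0, 0, 0], "fingers": 0}, {"linear": [0, 0, -13], "turn": [0, 0, 0], "fingers": 0}, {"linear": [0, 0, -13], "turn": [0, 0, 0], "fingers": 0}]'

```text
t: 4.62
tool_pos: [0.5681, 0.1095, 0.2479]
tool_rot: [[0.874, -0.485, 0.01], [-0.485, -0.874, 0.0], [0.008, -0.005, -1.0]]
force: [0.1, 0.2, -0.3]
grip_width: 0.0877
```

```bash
cat >> h.py <<'E'
def top(C,im,c,z,h=.055,n=400):
    P=[(c[0]+h,c[1]+h),(c[0]+h,c[1]-h),(c[0]-h,c[1]-h),(c[0]-h,c[1]+h)]
    M=cv2.getPerspectiveTransform(np.float32([proj(C,[*p,z]) for p in P]),np.float32([(0,0),(n,0),(n,n),(0,n)]))
    return cv2.warpPerspective(im,M,(n,n))
E
python3 - <<'E'
from h import *
s=ctrl.state();C,im=snap('wrist','w2'); print(s['tool_pos'],s['tool_rot'].round(3).tolist(),s['t'],C[4])
c=(.566,.1075)
for z in(.133,.097):print(proj(C,[*c,z]))
cv2.imwrite('pics/w2t.png',np.hstack([top(C,im,c,.133),top(C,im,c,.097)]))
E
```

```text
[0.56811684 0.10951564 0.2479254 ] [[0.874, -0.485, 0.01], [-0.485, -0.874, 0.0], [0.008, -0.005, -1.0]] 4.6167 [0.60491606 0.17734119 0.39555595]
[319.08680469 196.24001824]
[319.05665704 184.26438958]
```

View pics/w2t.png

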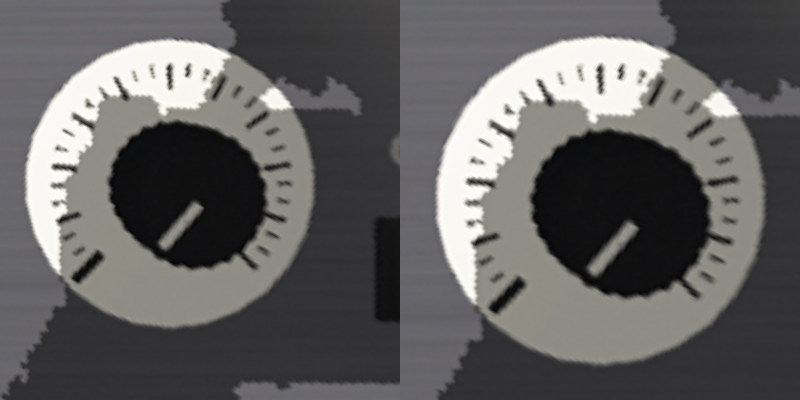

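The pointer line now runs at about 138° and the zero tick at about 136°, so it is on zero. Next I'll look at the shaft from close by.

>>> play_rows --motion '[{"linear": [2, 3.5, 1], "turn": [0, 0, 0], "fingers": 0}, {"linear": [4, 7, 3], "turn": [0, 0, 0], "fingers": 0}, {"linear": [6, 10.5, 5], "turn": [0, 0, 0], "fingers": 0}, {"linear": [7.5, 13.2, 6.8], "turn": [0, 0, 0], "fingers": 0}, {"linear": [7.5, 13.2, 6.8], "turn": [0, 0, 0], "fingers": 0}, {"linear": [7.5, 13.2, 6.8], "turn": [0, 0, 0], "fingers": 0}, {"linear": [7.5, 13.2, 6.8], "turn": [0, 0, 0], "fingers": 0}]'

```text
t: 5.25
tool_pos: [0.5679, -0.0419, 0.1741]
tool_rot: [[0.874, -0.486, -0.001], [-0.486, -0.874, 0.001], [-0.001, -0.0, -1.0]]
force: [-0.3, -0.0, 0.2]
grip_width: 0.0883
```

```bash
python3 - <<'E'
from h import *
im=cv2.imread('pics/w2t.png')[:,:400,2]; k=(im[185:265,140:220]>70).astype(np.uint8)
c=max(cv2.findContours(k,0,1)[0],key=cv2.contourArea); vx,vy,_,_=cv2.fitLine(c,2,0,.01,.01).ravel(); print('line',np.degrees(np.arctan2(-vx,-vy))%180)
im=cv2.imread('pics/w2t.png')[:,400:,2]; k=(im[265:330,80:135]<50).astype(np.uint8)
c=max(cv2.findContours(k,0,1)[0],key=cv2.contourArea); M=cv2.moments(c); x,y=M['m10']/M['m00']+80,M['m01']/M['m00']+265; print('tick',x,y,np.degrees(np.arctan2(201-x,200-y)))
s=ctrl.state();C,im=snap('wrist','w3'); print(s['tool_pos'],s['tool_rot'].round(3).tolist(),s['t'],C[4])
a=top(C,im,(.569,-.0425),.119,.015); b=top(C,im,(.569,-.0425),.097,.055)
cv2.imwrite('pics/w3t.png',np.hstack([a,b]))
E
```

```text
line 138.97842
tick 106.5651945320715 295.49474237644586 135.31974635674618
[ 0.56785558 -0.04193674  0.17413196] [[0.874, -0.486, -0.001], [-0.486, -0.874, 0.001], [-0.001, -0.0, -1.0]] 5.25 [0.60629049 0.02576498 0.32140297]
```

View pics/w3t.png

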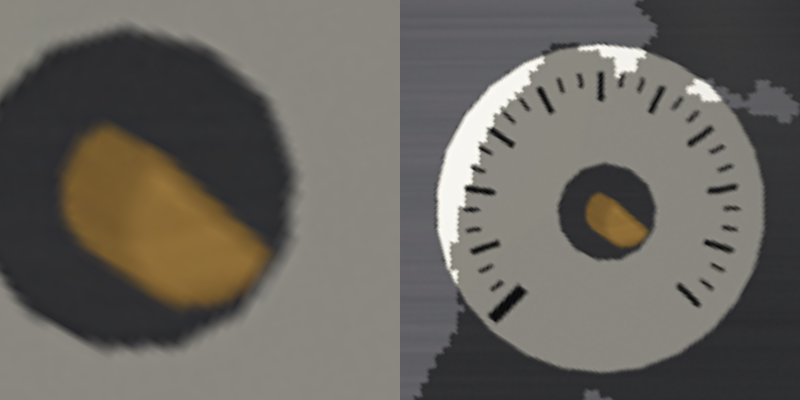

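```bash
python3 - <<'E'
from h import *
C=cam('wrist'); im=cv2.imread('pics/w3.png'); print(proj(C,[.566,.1075,.133]),proj(C,[.569,-.0425,.119]))
a=top(C,im,(.569,-.0425),.119,.012).astype(float)
b=a.copy(); m=a[:,:,2]>a[:,:,0]*1.6
g=a[:,:,2]; lo,hi=g[m].min(),g[m].max(); print(lo,hi)
o=np.clip((a-60)*2.2,0,255).astype(np.uint8)
c=top(C,im,(.566,.1075),.133,.055)
cv2.imwrite('pics/w3u.png',np.hstack([o,c]))
k=(c[:,:,2]>70).astype(np.uint8); cv2.imwrite('pics/k.png',k*255)
E
```

```text
[162.26838377 -28.2529189 ] [323.49331334 220.26296478]
69.0 151.0
```

View pics/w3u.png

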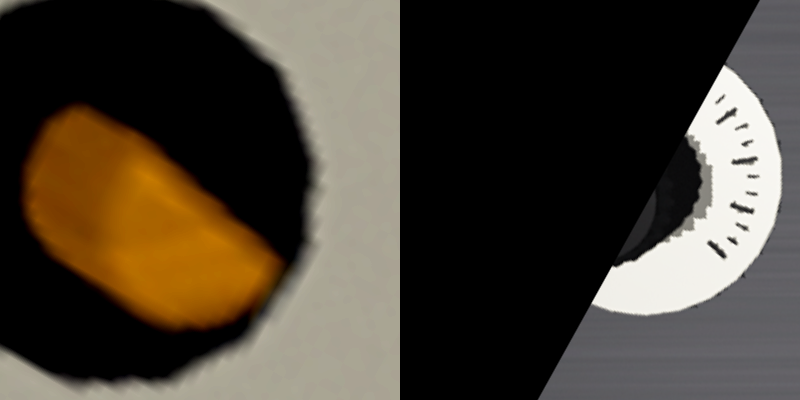

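>>> play_rows --motion '[{"linear": [0, 0, -3], "turn": [0, 0, 0], "fingers": 0}, {"linear": [-2, -3.5, -4], "turn": [0, 0, 0], "fingers": 0}, {"linear": [-4, -7, -4], "turn": [0, 0, 0], "fingers": 0}, {"linear": [-6, -10.5, -4], "turn": [0, 0, 0], "fingers": 0}, {"linear": [-7.3, -13.1, -3], "turn": [0, 0, 0], "fingers": 0}, {"linear": [-7.3, -13.1, -2], "turn": [0, 0, 0], "fingers": 0}, {"linear": [-7.3, -13.1, -2], "turn": [0, 0, 0], "fingers": 0}, {"linear": [-7.3, -13.1, -2], "turn": [0, 0, 0], "fingers": 0}]'

```text
t: 5.97
tool_pos: [0.5675, 0.108, 0.1948]
tool_rot: [[0.875, -0.484, -0.0], [-0.484, -0.875, -0.0], [-0.0, 0.0, -1.0]]
force: [0.4, 0.5, 0.3]
grip_width: 0.0883
```

```bash
python3 - <<'E'
from h import *
s=ctrl.state();C,im=snap('wrist','w4'); print(s['tool_pos'],s['tool_rot'].round(3).tolist(),s['t'],C[4])
c=(.566,.1075)
a,b=top(C,im,c,.133,.03),top(C,im,c,.097)
cv2.imwrite('pics/w4t.png',np.hstack([a,b]))
k=np.zeros((400,400),np.uint8); k[190:330,60:260]=(a[190:330,60:260,2]>75)
for q in cv2.findContours(k,0,1)[0]:
  if cv2.contourArea(q)>300:
    r=cv2.minAreaRect(q); vx,vy,_,_=cv2.fitLine(q,2,0,.01,.01).ravel(); print(r,np.degrees(np.arctan2(-vx,-vy))%180)
E
```

```text
[0.56753924 0.10795665 0.19480338] [[0.875, -0.484, -0.0], [-0.484, -0.875, -0.0], [-0.0, 0.0, -1.0]] 5.9667 [0.60574468 0.17586788 0.34203615]
((159.5, 289.5), (199.0, 79.0), 0.0) 79.95349
((163.8982391357422, 247.47348022460938), (23.04766082763672, 106.39553833007812), 41.18592834472656) 138.62627
```

View pics/w4t.png

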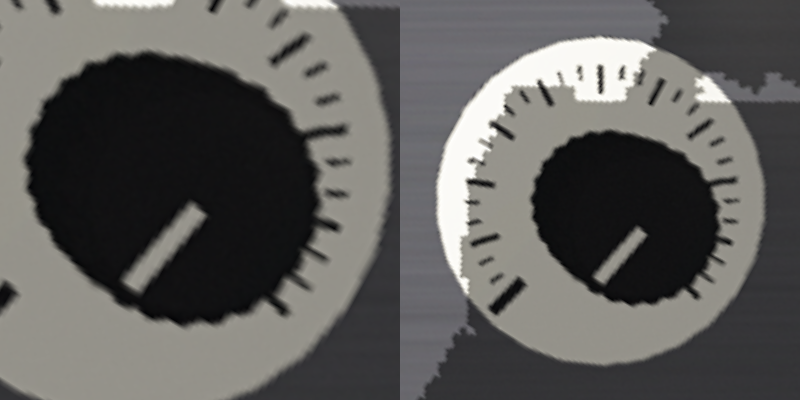

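Pointer measured twice at 138.7° against about 136° for the tick, so it is within about 0.05 rad and I'll leave it. Now to the loose knob.

>>> play_rows --motion '[{"linear": [7.2, 37.9, 0], "turn": [0, 0, 0], "fingers": 0}, {"linear": [7.2, 37.9, 0], "turn": [0, 0, 0], "fingers": 0}, {"linear": [7.2, 37.9, 0], "turn": [0, 0, 0], "fingers": 0}, {"linear": [7.2, 37.9, 0], "turn": [0, 0, 0], "fingers": 0}, {"linear": [7.2, 37.9, 0], "turn": [0, 0, 0], "fingers": 0}, {"linear": [7.2, 37.9, 0], "turn": [0, 0, 0], "fingers": 0}, {"linear": [7.2, 37.9, 0], "turn": [0, 0, 0], "fingers": 0}, {"linear": [7.2, 37.9, 2], "turn": [0, 0, 0], "fingers": 0}, {"linear": [7.2, 37.9, 4], "turn": [0, 0, 0], "fingers": 0}, {"linear": [7.2, 37.9, 5], "turn": [0, 0, 0], "fingers": 0}]'

```text
t: 6.85
tool_pos: [0.4453, -0.2638, 0.1454]
tool_rot: [[0.872, -0.49, 0.003], [-0.49, -0.872, -0.003], [0.004, 0.002, -1.0]]
force: [0.8, 0.3, -0.6]
grip_width: 0.0877
```

>>> play_rows --motion '[{"linear": [0, 0, 0], "turn": [0, 0, 0], "fingers": 0}, {"linear": [0, 0, 0], "turn": [0, 0, 0], "fingers": 0}, {"linear": [0, 0, 0], "turn": [0, 0, 0], "fingers": 0}]'

```text
t: 7.1
tool_pos: [0.4471, -0.2588, 0.146]
tool_rot: [[0.874, -0.486, 0.001], [-0.486, -0.874, -0.001], [0.002, 0.0, -1.0]]
force: [0.2, -0.0, 0.6]
grip_width: 0.0881
```

```bash
python3 - <<'E'
from h import *
s=ctrl.state();C,im=snap('wrist','w5'); print(s['tool_pos'],s['tool_rot'].round(3).tolist(),s['t'],C[4])
c=(.448,-.259)
cv2.imwrite('pics/w5t.png',np.hstack([top(C,im,c,.034,.03),top(C,im,c,.034,.11)]))
a=top(C,im,c,.034,.03);k=np.zeros((400,400),np.uint8); g=a[:,:,1]; print(g.min(),np.percentile(g,[10,50,90]))
E
```

```text
[ 0.44709996 -0.25879816  0.14598775] [[0.874, -0.486, 0.001], [-0.486, -0.874, -0.001], [0.002, 0.0, -1.0]] 7.1 [ 0.48517551 -0.1908608   0.29324195]
3 [16. 67. 69.]
```

View pics/w5t.png

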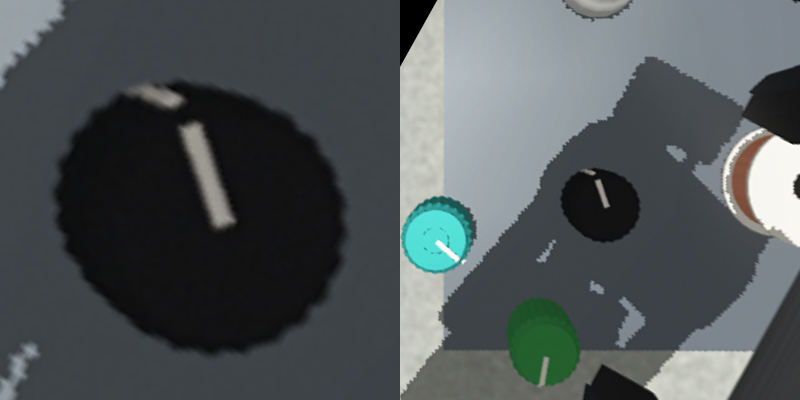

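>>> play_rows --motion '[{"linear": [-0.1, 0.4, 1], "turn": [0, 0, 0], "fingers": 90}, {"linear": [-0.1, 0.4, 4], "turn": [0, 0, 0], "fingers": 90}, {"linear": [-0.1, 0.4, 7], "turn": [0, 0, 0], "fingers": 90}, {"linear": [-0.1, 0.4, 10], "turn": [0, 0, 0], "fingers": 90}, {"linear": [-0.1, 0.4, 12], "turn": [0, 0, 0], "fingers": 90}, {"linear": [-0.1, 0.4, 13.4], "turn": [0, 0, 0], "fingers": 90}, {"linear": [-0.1, 0.4, 13.8], "turn": [0, 0, 0], "fingers": 90}, {"linear": [-0.1, 0.4, 13.8], "turn": [0, 0, 0], "fingers": 90}, {"linear": [-0.1, 0.4, 13.8], "turn": [0, 0, 0], "fingers": 90}]' --force 5

```text
t: 7.9
tool_pos: [0.4448, -0.2618, 0.008]
tool_rot: [[0.875, -0.485, 0.001], [-0.485, -0.875, -0.001], [0.002, 0.0, -1.0]]
force: [0.6, 0.1, 0.0]
grip_width: 0.0573
```

>>> play_rows --motion '[{"linear": [0, 0, 0], "turn": [0, 0, 0], "fingers": 110}, {"linear": [0, 0, 0], "turn": [0, 0, 0], "fingers": 125}, {"linear": [0, 0, 0], "turn": [0, 0, 0], "fingers": 140}, {"linear": [0, 0, 0], "turn": [0, 0, 0], "fingers": 155}, {"linear": [0, 0, 0], "turn": [0, 0, 0], "fingers": 165}, {"linear": [0, 0, 0], "turn": [0, 0, 0], "fingers": 165}, {"linear": [0, 0, 0], "turn": [0, 0, 0], "fingers": 165}]'

```text
t: 8.48
tool_pos: [0.4441, -0.262, 0.0074]
tool_rot: [[0.874, -0.486, 0.001], [-0.486, -0.874, -0.001], [0.001, 0.0, -1.0]]
force: [-0.5, 2.7, 6.6]
grip_width: 0.0394
```

>>> play_rows --motion '[{"linear": [0, 0, 0], "turn": [0, 0, 0], "fingers": 90}, {"linear": [0, 0, 0], "turn": [0, 0, 0], "fingers": 90}, {"linear": [0, 0, 0], "turn": [0, 0, 0], "fingers": 90}, {"linear": [0, 0, 0], "turn": [0, 0, -0.12], "fingers": 90}, {"linear": [0, 0, 0], "turn": [0, 0, -0.24], "fingers": 90}, {"linear": [0, 0, 0], "turn": [0, 0, -0.36], "fingers": 90}, {"linear": [0, 0, 0], "turn": [0, 0, -0.48], "fingers": 90}, {"linear": [0, 0, 0], "turn": [0, 0, -0.6], "fingers": 90}, {"linear": [0, 0, 0], "turn": [0, 0, -0.72], "fingers": 90}, {"linear": [0, 0, 0], "turn": [0, 0, -0.84], "fingers": 90}]'

```text
t: 9.32
tool_pos: [0.4439, -0.2618, 0.0066]
tool_rot: [[0.943, 0.332, -0.0], [0.332, -0.943, 0.0], [-0.0, -0.0, -1.0]]
force: [0.3, -0.5, 0.4]
grip_width: 0.0573
```

>>> play_rows --motion '[{"linear": [0, 0, 0], "turn": [0, 0, -0.12], "fingers": 90}, {"linear": [0, 0, 0], "turn": [0, 0, -0.24], "fingers": 90}, {"linear": [0, 0, 0], "turn": [0, 0, -0.36], "fingers": 90}, {"linear": [0, 0, 0], "turn": [0, 0, -0.48], "fingers": 90}, {"linear": [0, 0, 0], "turn": [0, 0, -0.6], "fingers": 90}, {"linear": [0, 0, 0], "turn": [0, 0, -0.73], "fingers": 90}, {"linear": [0, 0, 0], "turn": [0, 0, -0.73], "fingers": 90}, {"linear": [0, 0, 0], "turn": [0, 0, -0.73], "fingers": 90}]'

```text
t: 9.98
tool_pos: [0.4439, -0.2618, 0.0066]
tool_rot: [[0.489, 0.872, -0.0], [0.872, -0.489, 0.0], [0.0, -0.0, -1.0]]
force: [0.4, 0.4, -0.2]
grip_width: 0.0572
```

>>> play_rows --motion '[{"linear": [0, 0, 0], "turn": [0, 0, 0], "fingers": 110}, {"linear": [0, 0, 0], "turn": [0, 0, 0], "fingers": 125}, {"linear": [0, 0, 0], "turn": [0, 0, 0], "fingers": 140}, {"linear": [0, 0, 0], "turn": [0, 0, 0], "fingers": 155}, {"linear": [0, 0, 0], "turn": [0, 0, 0], "fingers": 165}, {"linear": [0, 0, 0], "turn": [0, 0, 0], "fingers": 165}, {"linear": [0, 0, 0], "turn": [0, 0, 0], "fingers": 165}]'

```text
t: 10.57
tool_pos: [0.4439, -0.2618, 0.0067]
tool_rot: [[0.486, 0.874, -0.0], [0.874, -0.486, 0.0], [0.0, -0.0, -1.0]]
force: [-0.1, 0.8, -0.8]
grip_width: 0.0395
```

```bash
python3 - <<'E'
from h import *
s=ctrl.state();print(s['tool_pos'],s['tool_rot'].round(4).tolist(),s['t'],s['force'],s['grip_width'])
E
```

```text
[ 0.44389461 -0.26184454  0.0067298 ] [[0.4865, 0.8737, -0.0], [0.8737, -0.4865, 0.0001], [0.0, -0.0001, -1.0]] 10.5667 [-0.14806373  0.81571755 -0.75374204] 0.03945623308685763
```

>>> play_rows --motion '[{"linear": [0, 0, 0], "turn": [0, 0, 0], "fingers": 255}, {"linear": [0, 0, 0], "turn": [0, 0, 0], "fingers": 255}, {"linear": [0, 0, -1], "turn": [0, 0, 0], "fingers": 255}, {"linear": [0, 0, -4], "turn": [0, 0, 0], "fingers": 255}, {"linear": [0, 0, -8], "turn": [0, 0, 0], "fingers": 255}, {"linear": [0, 0, -12], "turn": [0, 0, 0], "fingers": 255}, {"linear": [0, 0, -15], "turn": [0, 0, 0], "fingers": 255}, {"linear": [0, 0, -17], "turn": [0, 0, 0], "fingers": 255}, {"linear": [0, 0, -17], "turn": [0, 0, 0], "fingers": 255}, {"linear": [0, 0, -17], "turn": [0, 0, 0], "fingers": 255}]' --force 30

```text
t: 11.4
tool_pos: [0.4439, -0.2618, 0.1775]
tool_rot: [[0.486, 0.874, 0.001], [0.874, -0.486, -0.001], [-0.0, 0.002, -1.0]]
force: [0.7, -0.1, -1.7]
grip_width: 0.0383
```

```bash
python3 - <<'E'
from h import *
s=ctrl.state();C,im=snap('wrist','w6');print(s['tool_pos'],s['tool_rot'].round(4).tolist(),s['t'],s['force'],s['grip_width'])
T=np.array(s['tool_pos']); c=T[:2]; z=T[2]+.0274; print(proj(C,[*c,z]))
a=top(C,im,c,z,.03)
cv2.imwrite('pics/w6t.png',np.hstack([np.clip(a*1.6,0,255).astype(np.uint8),cv2.resize(im[150:400],(640,400))[:, 120:520]]))
k=np.zeros((400,400),np.uint8); k[30:370,30:370]=(a[30:370,30:370,2]>70)
for q in cv2.findContours(k,0,1)[0]:
  if 800<cv2.contourArea(q)<8000:
    vx,vy,_,_=cv2.fitLine(q,2,0,.01,.01).ravel(); print(cv2.minAreaRect(q),np.degrees(np.arctan2(-vx,-vy)))
E
```

```text
[ 0.44388699 -0.26178783  0.17751402] [[0.4862, 0.8739, 0.0013], [0.8739, -0.4862, -0.0013], [-0.0005, 0.0018, -1.0]] 11.4 [ 0.68231272 -0.09059892 -1.74541253] 0.038336564635045096
[323.14470393 294.79914473]
((58.0, 314.0), (110.0, 56.0), 90.0) -168.32236
((330.5909729003906, 211.5214385986328), (42.260738372802734, 49.578060150146484), 29.19748306274414) -18.497528
((189.64068603515625, 136.73976135253906), (100.67737579345703, 23.26119613647461), 70.90650939941406) -158.10356
((128.04403686523438, 94.56735229492188), (48.875492095947266, 44.268672943115234), 30.25643539428711) -78.38216
((331.5, 51.0), (42.0, 75.0), 90.0) -109.73594
```

View pics/w6t.png

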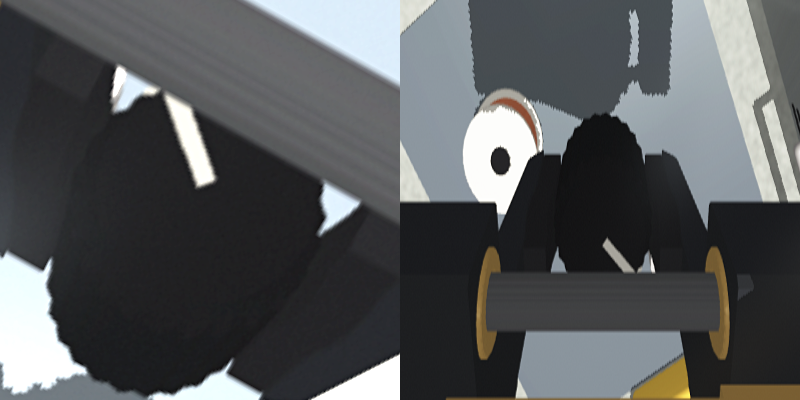

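>>> play_rows --motion '[{"linear": [1.5, 0, 0], "turn": [0, 0, 0.1], "fingers": 255}, {"linear": [4.5, 0, 0], "turn": [0, 0, 0.2], "fingers": 255}, {"linear": [7.5, 0, 0], "turn": [0, 0, 0.3], "fingers": 255}, {"linear": [10.5, 0, 0], "turn": [0, 0, 0.42], "fingers": 255}, {"linear": [13.5, 0, 0], "turn": [0, 0, 0.54], "fingers": 255}, {"linear": [16.5, 0, 0], "turn": [0, 0, 0.66], "fingers": 255}, {"linear": [19.5, 0, 0], "turn": [0, 0, 0.78], "fingers": 255}, {"linear": [22.5, 0, 0], "turn": [0, 0, 0.9], "fingers": 255}, {"linear": [24.5, 0.1, 0], "turn": [0, 0, 1.0], "fingers": 255}, {"linear": [25.2, 0.1, 0], "turn": [0, 0, 1.01], "fingers": 255}]'

```text
t: 12.28
tool_pos: [0.5676, -0.0396, 0.1747]
tool_rot: [[0.999, 0.051, -0.003], [0.051, -0.999, 0.001], [-0.003, -0.002, -1.0]]
force: [-0.0, -0.5, -1.0]
grip_width: 0.0382
```

>>> play_rows --motion '[{"linear": [0, 0, 0], "turn": [0, 0, 0], "fingers": 255}, {"linear": [0, 0, 0], "turn": [0, 0, 0], "fingers": 255}, {"linear": [0, 0, 1], "turn": [0, 0, 0], "fingers": 255}, {"linear": [0, 0, 2.5], "turn": [0, 0, 0], "fingers": 255}, {"linear": [0, 0, 2.5], "turn": [0, 0, 0], "fingers": 255}, {"linear": [0, 0, 2.5], "turn": [0, 0, 0], "fingers": 255}]'

```text
t: 12.78
tool_pos: [0.5666, -0.043, 0.1509]
tool_rot: [[0.999, 0.052, -0.002], [0.052, -0.999, 0.0], [-0.002, -0.001, -1.0]]
force: [0.3, 0.1, -0.7]
grip_width: 0.0379
```

```bash
python3 - <<'E'
from h import *
s=ctrl.state();print(s['tool_pos'].round(4),s['tool_rot'].round(4).tolist(),s['t'],s['force'],s['grip_width'],s['moment'])
E
```

```text
[ 0.5666 -0.043   0.1509] [[0.9986, 0.0525, -0.0022], [0.0525, -0.9986, 0.0005], [-0.0022, -0.0006, -1.0]] 12.7833 [ 0.2732833   0.06390114 -0.65193115] 0.037903279789583445 [-0.04417324 -0.11184362 -0.00983116]
```

>>> play_rows --motion '[{"linear": [0, -0.06, 1], "turn": [0, 0, 0], "fingers": 255}, {"linear": [0, -0.06, 1.7], "turn": [0, 0, 0], "fingers": 255}, {"linear": [0, -0.06, 2.2], "turn": [0, 0, 0], "fingers": 255}, {"linear": [0, -0.06, 2.5], "turn": [0, 0, 0], "fingers": 255}, {"linear": [0, -0.06, 2.6], "turn": [0, 0, 0], "fingers": 255}, {"linear": [0, -0.06, 2.7], "turn": [0, 0, 0], "fingers": 255}, {"linear": [0, -0.06, 2.8], "turn": [0, 0, 0], "fingers": 255}, {"linear": [0, -0.06, 2.8], "turn": [0, 0, 0], "fingers": 255}]'

```text
t: 13.45
tool_pos: [0.5673, -0.0415, 0.1238]
tool_rot: [[0.999, 0.053, 0.0], [0.053, -0.999, -0.0], [0.0, 0.0, -1.0]]
force: [0.1, 0.8, -0.8]
grip_width: 0.0381
```

>>> play_rows --motion '[{"linear": [0, 0, 0.1], "turn": [0, 0, 0], "fingers": 255}, {"linear": [0, 0, 0.2], "turn": [0, 0, 0], "fingers": 255}, {"linear": [0, 0, 0.3], "turn": [0, 0, 0], "fingers": 255}, {"linear": [0, 0, 0.4], "turn": [0, 0, 0], "fingers": 255}, {"linear": [0, 0, 0.4], "turn": [0, 0, 0], "fingers": 255}]'

```text
t: 13.87
tool_pos: [0.5671, -0.0415, 0.1195]
tool_rot: [[0.999, 0.053, -0.001], [0.053, -0.999, 0.0], [-0.001, -0.0, -1.0]]
force: [-2.5, -0.7, -1.3]
grip_width: 0.0381
```

>>> play_rows --motion '[{"linear": [-0.03, 0, 0.1], "turn": [0, 0, 0], "fingers": 255}, {"linear": [-0.03, 0, 0.25], "turn": [0, 0, 0], "fingers": 255}, {"linear": [-0.03, 0, 0.4], "turn": [0, 0, 0], "fingers": 255}, {"linear": [-0.03, 0, 0.55], "turn": [0, 0, 0], "fingers": 255}, {"linear": [-0.03, 0, 0.7], "turn": [0, 0, 0], "fingers": 255}, {"linear": [-0.03, 0, 0.85], "turn": [0, 0, 0], "fingers": 255}, {"linear": [-0.03, 0, 0.85], "turn": [0, 0, 0], "fingers": 255}]'

```text
t: 14.45
tool_pos: [0.567, -0.0415, 0.1109]
tool_rot: [[0.999, 0.053, -0.0], [0.053, -0.999, 0.0], [-0.0, -0.0, -1.0]]
force: [0.6, -0.2, -0.8]
grip_width: 0.0381
```

>>> play_rows --motion '[{"linear": [0, 0, 0.1], "turn": [0, 0, 0], "fingers": 255}, {"linear": [0, 0, 0.2], "turn": [0, 0, 0], "fingers": 255}, {"linear": [0, 0, 0.3], "turn": [0, 0, 0], "fingers": 255}, {"linear": [0, 0, 0.4], "turn": [0, 0, 0], "fingers": 255}, {"linear": [0, 0, 0.5], "turn": [0, 0, 0], "fingers": 255}, {"linear": [0, 0, 0.5], "turn": [0, 0, 0], "fingers": 255}, {"linear": [0, 0, 0.5], "turn": [0, 0, 0], "fingers": 255}]' --force 45

```text
t: 15.03
tool_pos: [0.567, -0.0415, 0.1066]
tool_rot: [[0.999, 0.053, 0.0], [0.053, -0.999, -0.0], [0.0, 0.0, -1.0]]
force: [-3.9, 0.4, 4.3]
grip_width: 0.0377
```

>>> play_rows --motion '[{"linear": [0, 0, 0.05], "turn": [0, 0, 0], "fingers": 255}, {"linear": [0, 0, 0.1], "turn": [0, 0, 0], "fingers": 255}, {"linear": [0, 0, 0.15], "turn": [0, 0, 0], "fingers": 255}, {"linear": [0, 0, 0.15], "turn": [0, 0, 0], "fingers": 255}, {"linear": [0, 0, 0.15], "turn": [0, 0, 0], "fingers": 255}]'

```text
t: 15.45
tool_pos: [0.567, -0.0416, 0.1056]
tool_rot: [[0.999, 0.053, 0.001], [0.053, -0.999, -0.0], [0.001, 0.0, -1.0]]
force: [-4.7, 0.6, 8.9]
grip_width: 0.0378
```

>>> play_rows --motion '[{"linear": [-0.03, 0, 0.05], "turn": [0, 0, 0], "fingers": 255}, {"linear": [-0.03, 0, 0.1], "turn": [0, 0, 0], "fingers": 255}, {"linear": [-0.03, 0, 0.1], "turn": [0, 0, 0], "fingers": 255}, {"linear": [-0.03, 0, 0.1], "turn": [0, 0, 0], "fingers": 255}]'

```text
t: 15.78
tool_pos: [0.5671, -0.0416, 0.1054]
tool_rot: [[0.999, 0.053, 0.002], [0.053, -0.999, -0.001], [0.002, 0.001, -1.0]]
force: [-7.2, 0.6, 15.2]
grip_width: 0.0377
```

```bash
python3 - <<'E'
from h import *
s=ctrl.state();print(s['tool_pos'].round(5),s['force'].round(2),s['moment'].round(3),s['t'])
E
```

```text
[ 0.56707 -0.04159  0.10545] [-7.18  0.62 15.17] [ 0.223  0.892 -0.019] 15.7833
```

>>> play_rows --motion '[{"linear": [0, 0, 0.05], "turn": [0, 0, 0], "fingers": 255}, {"linear": [0, 0, 0.05], "turn": [0, 0, 0], "fingers": 255}, {"linear": [0, 0, 0.05], "turn": [0, 0, 0], "fingers": 255}, {"linear": [0, 0, 0.05], "turn": [0, 0, 0], "fingers": 255}, {"linear": [0, 0, 0.05], "turn": [0, 0, 0], "fingers": 255}, {"linear": [0, 0, 0.05], "turn": [0, 0, 0], "fingers": 255}]'

```text
t: 16.28
tool_pos: [0.5671, -0.0416, 0.1053]
tool_rot: [[0.999, 0.053, 0.003], [0.053, -0.999, -0.001], [0.003, 0.001, -1.0]]
force: [-7.2, 2.5, 18.5]
grip_width: 0.0378
```

```bash
python3 - <<'E'
from h import *
s=ctrl.state();print(s['tool_pos'].round(5),s['force'].round(2),s['grip_width'],s['t'])
C,im=snap('scene','s2');cv2.imwrite('pics/s2c.png',cv2.resize(im[120:260,260:440],None,fx=4,fy=4,interpolation=2))
E
```

```text
[ 0.5671  -0.0416   0.10535] [-7.21  2.54 18.48] 0.03776490216434385 16.2833
```

View pics/s2c.png

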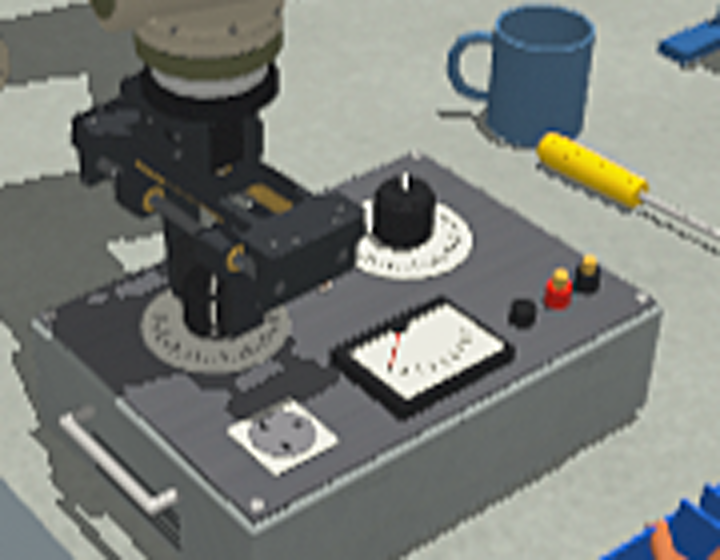

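The crop shows the knob seated low on its plate at (210,310), with its white line facing the rear. The fitted knob at (405,210) is clear of the gripper, and the mug and screwdriver have not moved.

```bash
python3 -c "
from station import ctrl
print(ctrl.job_done())"
```

```text
the job is handed in; nothing more can be done
None
```

I turned the output control back to zero, fitted the loose knob on the bare shaft and pressed it home. I handed the job in at about 16.3 s, still gripping and pushing.

- **Output control:** I turned the knob about 45° anticlockwise. Afterwards the pointer line measured about 138.7° in two looks and the zero tick 135–136°. That puts it about 0.05–0.06 rad past the mark, inside the 0.1 limit but not exact. I did not touch it again or measure it after fitting the other knob.
- **Knob fit:** I centred the knob with two squeezes at right angles, then turned it about 58° to match the flat, which I measured at about -39°. It slid down the shaft with almost no resistance.
- **Pressed home:** Spring force began at the washer height, followed by a hard stop at a tool height of 105.4 mm. That puts the knob's underside at about 98.7 mm, against 99 mm for fully home. It was pressing with about 18 N at hand-in, with the grip set to 45 N and the fingers 37.8 mm apart.
- **Side force:** A sideways force of about 7 N remained at the end. A 0.3 mm shift meant to relieve it did not.
- **Bystanders:** The final crop shows the mug and screwdriver where they were. I did not check the other bystanders again after lifting the knob, but I felt no contact with any of them.

I viewed 11 pictures, one over the budget.

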